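# Check the brake lever on a sample cart's push bar

## Robot

A 6-joint arm with a two-finger parallel gripper is mounted at the origin on the work surface. World frame = base frame: x ahead of the robot, y to its left, z up, the work surface at z = 0. Lengths are in m, angles in rad, forces in N, time in s.
With the tool pointing down it reaches from about 0.25 to 0.775 m from the base axis. Payload 4 kg.
Tool frame: the origin (TCP) lies at the very end of the fingers, on their centre line; the grasp point (between the pads) lies 19 mm behind it; z points along the fingers, x is the direction in which the jaws open and shut, and the axes are right-handed (so a half turn about z gives the same grasp; the last joint's range is limited). The gripper opens to 85 mm and grips with 20 to 120 N. Pads are 22 mm wide; open, the fingers measure 114 mm over their backs; the gripper's body (76 mm by 85 mm) begins 54 mm behind the grasp point. The pads swing forward as they close: fully open they stand 13 mm farther back than shut.
Start: joints at [1.165, 0.087, 1.371, -0, 1.684, -0.103], TCP at [0.164, 0.525, 0.231] pointing down, gripper open.
Joint ranges: [-3.1, 3.1], [-0.76, 2.03], [0.27, 2.55], [-1.08, 4.22], [0.17, 2.65], [-2.57, 2.57]. Speed limits (rad/s): [2.79, 2.79, 3.14, 3.14, 3.14, 3.14].

## Interface

Orientations are given as a unit quaternion [w, x, y, z].
In Python, from cell import env gives the robot as it stands. The module is installed in compiled form; this text tells all that it offers.
- The arm moves only by the tool play_rows, never from a script. Its argument "motion" is a list of rows, each a list of 5 numbers: the closure in counts, from 0 (fully open) to 255 (shut), then the shift along the tool's x, y, z in m, then the turn about the tool's z in degrees. A call has 1 to 10 rows; each row is the pose to reach, as a shift and turn from the pose commanded when the call began, along the tool's axes at that moment; what a row does not reach only later rows make up. A row lasts 1/12 s, in which the tool goes at most 41.7 mm and 7.16 degrees, less where a joint would pass 70% of its speed; a pose out of reach is approached as far as the arm can. A call with a gripper value outside its range is refused whole. The fingers move at their own pace and stop on an object; "squeeze" is the grip in N (left out, the last holds). Time passes only in rows, so rows that repeat a pose let the fingers close. It gives the time, the measured TCP pose, the force and the opening at its end, in the units of the state.
- env.read_state(): the state, without advancing time (a new reading comes with each control period).
- env.read_camera(name): name is "side" or "top" or "wrist"; returns the picture (480x640x3 uint8, red, green, blue); there is no depth.
- env.camera_model(name): a dict with "fx", "fy", "cx", "cy" (pixels), "cam_to_world" (4x4, takes a point from camera to world coordinates); the wrist camera has in their place "tool_from_camera" (4x4, takes a point from camera to tool coordinates, whose origin is the TCP and whose axes are the tool frame's). Camera axes: x right, y down, z forward; pixel columns grow to the right and rows downward; lengths in m; the calibration is good to about 2 mm. A picture is of the moment at which its call begins: read the wrist's pose just before it. camera_model takes no time and is no camera call.
- env.close_job(): hands the job in, once; it reports no verdict.
The state is a dict: "clock": time; "joints": joint angles; "qvel": joint speeds; "tau": joint torques, N m; "tool_pos": TCP position; "ee_rot": TCP orientation; "wrist_force": force on the tool from outside, world axes, zero at the start; "ft_torque": the same for the moment, N m; "grip_width": finger opening in m.
Only numpy, scipy, OpenCV 4.12 (cv2) and the standard library are available. Lean on these libraries where they do the work, as an engineer would, in place of code of your own. Each camera call takes 0.05 s, during which the arm holds its last target.

## Task

The push bar of a lab cart is clamped in a service stand on the bench. With the outside of the fingers, without gripping it, press the red brake lever towards the bar as far as it goes, to check that it stops short of the bar, let it spring all the way back out, then press it fully in once more and finish while holding it there so that the gap can be looked at. Press firmly but do not force it, and leave the bar, the grey lever and the things on the bench alone.

Things in the scene. Friction and masses are not known exactly. Their poses are not given: they have to be found in the camera images.
- stand: Fixed service stand: dark steel base plate 120 x 540 x 12 mm, two aluminium posts at 245 mm either side of its middle, and on them a level steel push bar 28 mm thick (33 mm at the two black rubber grips), 520 mm long, its axis 160 mm above the bench. Origin on the bench under the middle of the bar; y runs along the bar, -x points to the robot's side.
- red_unit: Black clamp round the bar carrying the red brake lever; origin on the bar's axis, axes as the stand's; at one of two places along the bar (grey lever at the other). Lever: flat blade 22 mm high and 12 mm thick, with a 24 mm ball at its free end, 175 mm from hinge axis to ball end; level, at the height of the bar, on the robot's side of it, hinged about a vertical axis.
- red_lever (a joint): Angle of the red lever. 0 = out, at rest (blade flared 0.38 rad from the bar); 0.38 = in, at its hard stop: blade parallel to the bar, about 22 mm short of the rubber grip. Turns counter-clockwise from above as it is pressed. A spring returns it: at the press spot about 2 N to start it, 5 N at the stop. Nothing latches.
- red_spot (a point): Place to press: on the red blade's outer face (the one away from the bar, towards the robot), at mid-height, 125 mm along the blade from the hinge. Moves with the lever; its axes: x square to the blade towards the bar, y along the blade towards the hinge, z up.
- red_hinge (a point): Red lever's hinge axis (vertical), at blade height, 45 mm from the bar's axis on the robot's side. The blade's mid-plane passes through it; from here the blade runs in the stand's -y direction when pressed in.
- grey_lever (a joint): Angle of the grey lever (the cart's lift release, same shape and spring as the red one), to be left alone. 0 = at rest, 0.38 = pressed in.
- grey_spot (a point): The same place on the grey lever's outer face.
- pink_rack: Loose magenta microtube rack 70 x 130 x 45 mm (66 mm high with tubes), on the robot's side of the stand. Origin under its middle.
- jar: Loose screw-cap jar, 56 mm across, 75 mm high, on the robot's side of the stand. Origin under its middle.
- teal_rack: Loose dark teal microtube rack 70 x 130 x 45 mm (66 mm high with tubes), behind the bar. Origin under its middle.
- wrench: Loose steel wrench 150 mm long, lying behind the bar. Origin under its middle.

How it is judged:
By the outcome, as a careful person would: the job done as asked, in the order asked, and still so for the second after the job is handed in, while the arm keeps its last pose, push and grip.
It also fails if it takes over 38 s, if anything falls off the work surface, if the arm or the gripper's body presses on something with over 40 N, if the wrist force passes 120 N, or if a joint passes its speed limit or range.

## Working session

There is one attempt and no reset: what is moved stays moved. The work goes in short steps, Python scripts to look and compute and a tool call to move; the robot and the scene stay as the last step left them, time stands still between calls to the robot, and variables do not carry over. Pictures are saved under pics/ and viewed, and the job is handed in when it is done.

Besides the shell and the picture viewer there is one more tool, called as name([rows], argument=value, ...), one row to a line, values as JSON. play_rows: Moves the arm, as the interface text tells. Its arguments: {"type":"object","properties":{"motion":{"type":"array"},"squeeze":{"type":"number"}},"required":["motion"]}

```bash
mkdir -p pics; python3 - <<'E'
from cell import env
import cv2,numpy as np
s=env.read_state();print({k:np.round(v,4).tolist() for k,v in s.items()})
for n in ["side","top","wrist"]:
    im=env.read_camera(n);cv2.imwrite(f"pics/{n}0.png",im[:,:,::-1])
    m=env.camera_model(n);print(n,{k:np.round(v,4).tolist() for k,v in m.items()})
E
```

```text
{'clock': 0.0, 'joints': [1.1649, 0.088, 1.3723, -0.0, 1.6836, -0.1031], 'qvel': [-0.0004, -0.0005, 0.0004, -0.0012, -0.0023, -0.0008], 'tau': [-0.0011, -35.1859, -31.3275, -0.0001, 0.0107, -0.0], 'tool_pos': [0.1638, 0.5245, 0.2301], 'ee_rot': [0.0006, 0.8057, 0.5924, -0.001], 'wrist_force': [-0.051, 0.433, 0.0216], 'ft_torque': [0.0312, 0.0101, 0.02], 'grip_width': 0.0854}
side {'fx': 606.4681, 'fy': 606.4681, 'cx': 320.0342, 'cy': 236.2678, 'cam_to_world': [[-0.9593, -0.181, 0.2166, 0.3144], [-0.2812, 0.5459, -0.7892, 0.8839], [0.0245, -0.818, -0.5746, 0.7456], [0.0, 0.0, 0.0, 1.0]]}
top {'fx': 505.5708, 'fy': 505.5708, 'cx': 315.4045, 'cy': 237.5468, 'cam_to_world': [[0.0236, -0.9845, 0.1737, 0.414], [-0.9996, -0.0264, -0.0137, 0.0391], [0.0181, -0.1733, -0.9847, 0.9203], [0.0, 0.0, 0.0, 1.0]]}
wrist {'fx': 367.9774, 'fy': 367.9774, 'cx': 323.0866, 'cy': 237.9583, 'tool_from_camera': [[1.0, 0.001, 0.0005, 0.0007], [-0.0011, 0.966, 0.2585, -0.0658], [-0.0002, -0.2585, 0.966, -0.1428], [0.0, 0.0, 0.0, 1.0]]}
```

View pics/side0.png

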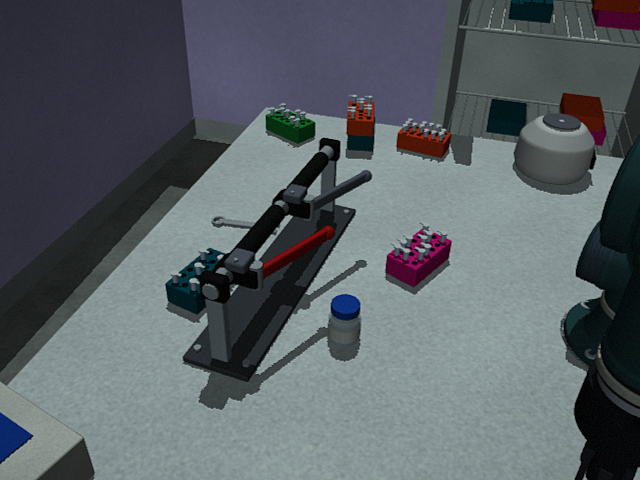

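View pics/top0.png

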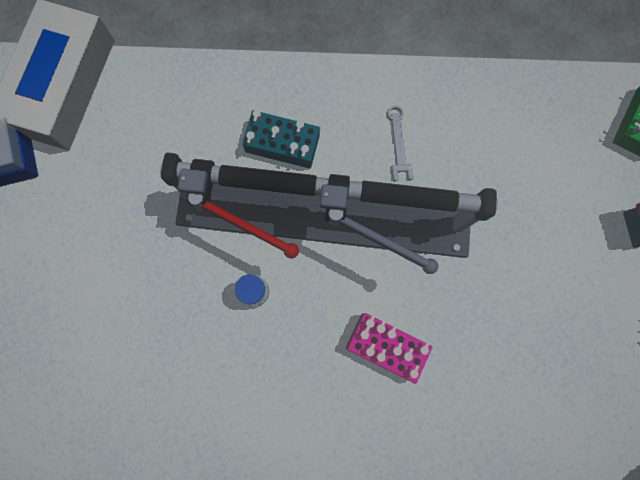

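View pics/wrist0.png

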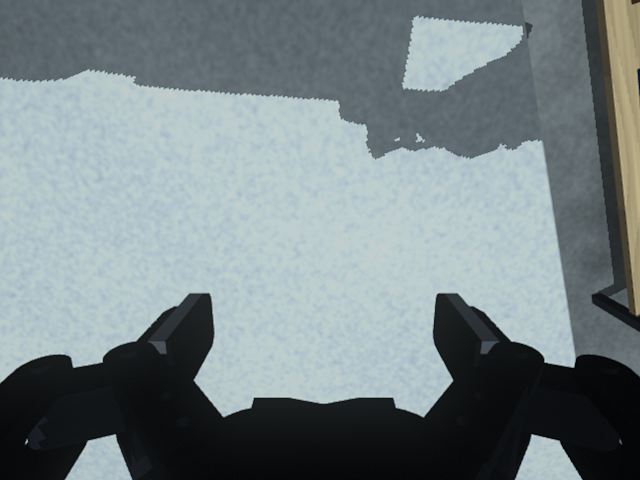

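The top view shows the red lever with its hinge near (196,198) and its ball near (291,251). The grey lever lies to the right of it, the jar is at (250,290) and the pink rack at (390,348). Next I'll measure these.

```bash
cat > h.py <<'E'
from cell import env
import cv2,numpy as np
def ray(n,uv,z):
    m=env.camera_model(n);T=np.array(m["cam_to_world"])
    d=T[:3,:3]@np.array([(uv[0]-m["cx"])/m["fx"],(uv[1]-m["cy"])/m["fy"],1])
    return T[:3,3]+d*(z-T[2,3])/d[2]
def proj(n,p):
    m=env.camera_model(n);T=np.array(m["cam_to_world"]);c=T[:3,:3].T@(np.array(p)-T[:3,3])
    return np.array([m["cx"]+m["fx"]*c[0]/c[2],m["cy"]+m["fy"]*c[1]/c[2]])
def redmask(im):
    h=cv2.cvtColor(im,cv2.COLOR_RGB2HSV)
    m=(((h[...,0]<6)|(h[...,0]>175))&(h[...,1]>170)&(h[...,2]>60)).astype(np.uint8)
    k,l,st,c=cv2.connectedComponentsWithStats(m)
    return m,l,st
def two(uv1,uv2):
    A=[];o=[]
    for n,uv in(("top",uv1),("side",uv2)):
        a=ray(n,uv,0);b=ray(n,uv,.3);A.append((a,(b-a)/np.linalg.norm(b-a)))
    (a,d),(b,e)=A
    t=np.linalg.lstsq(np.c_[d,-e],b-a,rcond=None)[0]
    p,q=a+t[0]*d,b+t[1]*e
    return (p+q)/2,np.linalg.norm(p-q)
E
python3 - <<'E'
from h import *
ims={n:cv2.imread(f"pics/{n}0.png")[:,:,::-1].copy() for n in("top","side")}
for n in ims:
    m,l,st=redmask(ims[n])
    for i in range(1,len(st)):
        if st[i,4]>100:print(n,st[i])
m,l,st=redmask(ims["top"]);i=max([i for i in range(1,len(st)) if st[i,0]<320],key=lambda i:st[i,4])
ys,xs=np.nonzero(l==i);pts=np.c_[xs,ys]
P=np.array([ray("top",p,.165)[:2] for p in pts]);c,s,vt=np.linalg.svd(P-P.mean(0),full_matrices=False)
d=vt[0];d=d if d[1]<0 else -d; t=(P-P.mean(0))@d; 
print("dir",d,"ends",P.mean(0)+d*t.min(),P.mean(0)+d*t.max(), "len",np.ptp(t))
for a in np.linspace(t.min(),t.max(),9)[:-1]:
    k=(t>=a)&(t<a+np.ptp(t)/8);w=(P[k]-P.mean(0))@np.array([-d[1],d[0]]);print(round(a,3),w.min().round(4),w.max().round(4))
for nm,uv,z in(("hinge",(196,198),.17),("ball",(291,251),.16),("ghinge",(336,214),.17),("gball",(431,266),.16),("jar",(250,289),.075),("pink",(390,348),.05),("cap1",(171,170),.16),("cap2",(486,205),.16)):
    print(nm,ray("top",uv,z).round(4))
print(two((291,251),(331,232)),two((431,266),(367,176)))
for n in ims:
    c=ims[n]; 
x=cv2.resize(ims["top"][140:320,140:380][:,:,::-1],None,fx=3.3,fy=3.3,interpolation=2);cv2.imwrite("pics/c1.png",x)
E
```

```text
top [202 202  95  47 557]
side [263 226  71  44 449]
dir [-0.4398089  -0.89809138] ends [0.59647452 0.20142534] [0.52687042 0.05929352] len 0.15825986104315576
-0.075 -0.0037 0.0048
-0.056 -0.0041 0.005
-0.036 -0.0045 0.0046
-0.016 -0.0049 0.0043
0.004 -0.0051 0.0038
0.024 -0.0055 0.0039
0.043 -0.0045 0.003
0.063 -0.0037 0.0067
hinge [0.6026 0.2118 0.17  ]
ball [0.5264 0.0651 0.16  ]
ghinge [ 0.5836 -0.0018  0.17  ]
gball [ 0.509 -0.148  0.16 ]
jar [0.4733 0.1341 0.075 ]
pink [ 0.3817 -0.1033  0.05  ]
cap1 [0.6488 0.2556 0.16  ]
cap2 [ 0.6066 -0.2354  0.16  ]
(array([0.52318308, 0.0646041 , 0.16231376]), np.float64(0.005800536158232897)) (array([ 0.50736631, -0.14833318,  0.15940796]), np.float64(0.0034295317583159495))
```

View pics/c1.png

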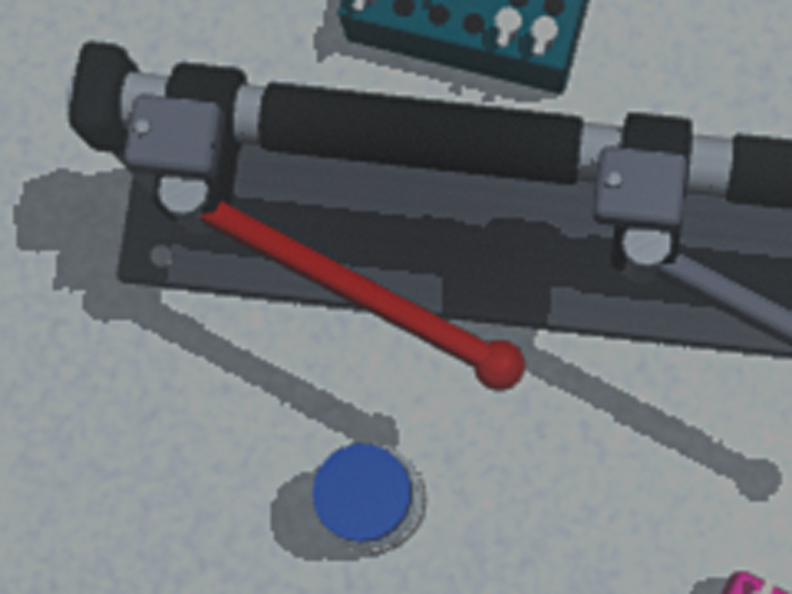

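```bash
cat >> h.py <<'E'
from scipy.spatial.transform import Rotation as R
ball=np.array([.5250,.0650]);TH0=np.deg2rad(-116.4);d0=np.array([np.cos(TH0),np.sin(TH0)])
hinge=ball-.163*d0
def target(ang,gap,off=.011):
    th=TH0+ang;d=np.array([np.cos(th),np.sin(th)]);n=np.array([-d[1],d[0]])
    return hinge+.125*d-(.006+off+gap)*n, th+np.pi/2
def shift(ang,gap,z=.14,s=None,q=None):
    s=s or env.read_state();r=R.from_quat(np.roll(s["ee_rot"],-1)).as_matrix()
    p,yaw=target(ang,gap);v=r.T@(np.r_[p,z]-s["tool_pos"])
    cur=np.arctan2(r[1,1],r[0,1]);return (v*1000).round(1), np.rad2deg(cur-yaw).round(1), np.r_[p,z].round(4)
E
python3 -c "
from h import *
print(hinge)
for a in [0,.38]:
  for g in [.03,.0]: print(a,g,shift(a,g))"
```

```text
[0.59747553 0.21100102]
0 0.03 (array([-285.9,  441.4,   90.8]), np.float64(9.0), array([0.4998, 0.1199, 0.14  ]))
0 0.0 (array([-290.6,  471. ,   90.8]), np.float64(9.0), array([0.5267, 0.1066, 0.14  ]))
0.38 0.03 (array([-302.1,  489.1,   90.8]), np.float64(-12.7), array([0.5405, 0.0902, 0.14  ]))
0.38 0.0 (array([-295.5,  518.4,   90.8]), np.float64(-12.7), array([0.5704, 0.0878, 0.14  ]))
```

play_rows([
  [255, -20, 0, 0, 0],
])

```text
clock: 0.23
tool_pos: [0.1531, 0.4885, 0.226]
ee_rot: [0.001, 0.806, 0.592, -0.002]
wrist_force: [-0.8, -1.3, -1.1]
grip_width: 0.0751
```

That row was a slip: I typed −20 where metres were meant. The step limit clipped it to about 38 mm in free air, so nothing was touched. I'll re-read the pose and continue in metres.

```bash
python3 -c "
from h import *
print(env.read_state()['tool_pos'],shift(0,.03))"
```

```text
[0.15310071 0.48853344 0.22602969] (array([-247.9,  440.9,   87. ]), np.float64(9.0), array([0.4998, 0.1199, 0.14  ]))
```

play_rows([
  [255, -0.017, 0.03, 0, 0],
  [255, -0.034, 0.06, 0, 1],
  [255, -0.051, 0.09, 0, 2],
  [255, -0.068, 0.12, 0, 3],
  [255, -0.085, 0.15, 0, 4],
  [255, -0.102, 0.18, 0, 5],
  [255, -0.119, 0.21, 0, 6],
  [255, -0.136, 0.24, 0, 7],
  [255, -0.153, 0.27, 0, 8],
  [255, -0.17, 0.3, 0, 9],
])

```text
clock: 1.07
tool_pos: [0.3879, 0.232, 0.2311]
ee_rot: [-0.0, 0.85, 0.527, -0.0]
wrist_force: [0.5, 0.6, -0.4]
grip_width: 0.0002
```

```bash
python3 -c "
from h import *
print(env.read_state()['tool_pos'],shift(0,.03))"
```

```text
[0.38793775 0.23196936 0.23111317] (array([-50.6, 150. ,  91.1]), np.float64(-0.0), array([0.4998, 0.1199, 0.14  ]))
```

play_rows([
  [255, -0.01, 0.03, 0, 0],
  [255, -0.02, 0.06, 0.01, 0],
  [255, -0.03, 0.09, 0.03, 0],
  [255, -0.04, 0.11, 0.05, 0],
  [255, -0.045, 0.125, 0.07, 0],
  [255, -0.05, 0.135, 0.085, 0],
  [255, -0.05, 0.14, 0.09, 0],
  [255, -0.05, 0.14, 0.09, 0],
  [255, -0.05, 0.14, 0.09, 0],
])

```text
clock: 1.82
tool_pos: [0.4905, 0.1269, 0.1416]
ee_rot: [-0.0, 0.85, 0.527, 0.0]
wrist_force: [0.5, 0.2, -0.0]
grip_width: -0.0
```

```bash
python3 -c "
from h import *
s=env.read_state();print(s['tool_pos'],s['wrist_force'],shift(0,.0),shift(.38,0))
for n in ['top','side','wrist']: cv2.imwrite(f'pics/{n}1.png',env.read_camera(n)[:,:,::-1])
a=cv2.imread('pics/top1.png')[140:320,180:340];b=cv2.imread('pics/side1.png')[170:350,220:380]
cv2.imwrite('pics/c2.png',cv2.resize(np.hstack([a,b]),None,fx=2.5,fy=2.5,interpolation=2))
"
```

```text
[0.49047686 0.12693328 0.1416005 ] [ 0.48800699  0.18400392 -0.01717824] (array([-2.2, 41.5,  1.6]), np.float64(0.1), array([0.5267, 0.1066, 0.14  ])) (array([ 0.4, 89. ,  1.6]), np.float64(-21.7), array([0.5704, 0.0878, 0.14  ]))
```

View pics/c2.png

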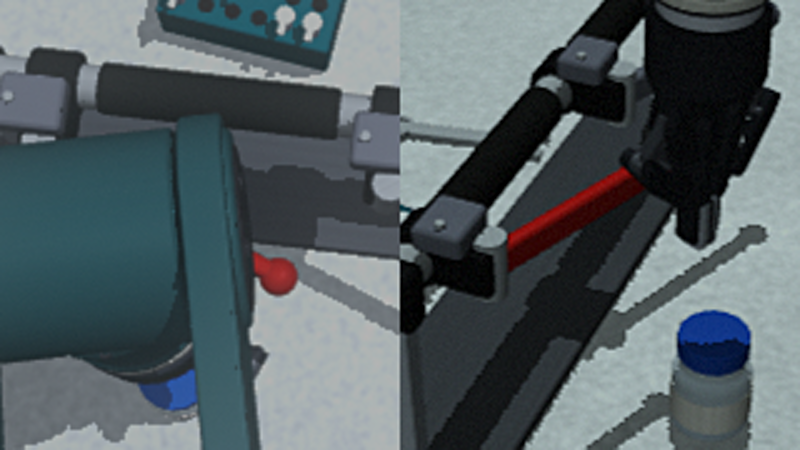

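View pics/wrist1.png

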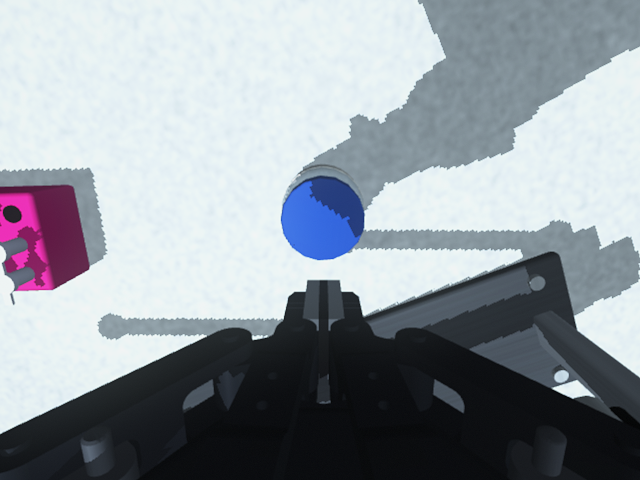

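The top and side views show the shut fingers on the robot's side of the blade, not touching, with the jar well below. I'll raise the tip a little so the knuckles clear the blade, then approach.

play_rows([
  [255, 0, 0.015, -0.003, 0],
  [255, -0.001, 0.028, -0.005, 0],
  [255, -0.002, 0.033, -0.005, 0],
  [255, -0.002, 0.035, -0.005, 0],
  [255, -0.002, 0.035, -0.005, 0],
])

```text
clock: 2.38
tool_pos: [0.5213, 0.1091, 0.1465]
ee_rot: [-0.0, 0.85, 0.527, 0.0]
wrist_force: [0.1, -0.5, 0.2]
grip_width: -0.0002
```

play_rows([
  [255, 0, 0.002, 0, 0],
  [255, 0, 0.004, 0, 0],
  [255, 0, 0.004, 0, 0],
])

```text
clock: 2.63
tool_pos: [0.5245, 0.1075, 0.1462]
ee_rot: [-0.0, 0.85, 0.527, -0.0]
wrist_force: [-0.6, -0.8, -0.2]
grip_width: 0.0
```

play_rows([
  [255, 0, 0.002, 0, 0],
  [255, 0, 0.004, 0, 0],
  [255, 0, 0.004, 0, 0],
])

```text
clock: 2.88
tool_pos: [0.5282, 0.1057, 0.1463]
ee_rot: [-0.0, 0.85, 0.527, -0.0]
wrist_force: [-0.5, -0.5, 0.2]
grip_width: -0.0002
```

```bash
python3 -c "
from h import *
s=env.read_state();print(s['tool_pos'],s['wrist_force'],s['ft_torque'])
for a in (0,.1,.2,.3,.38): print(a,shift(a,0,z=.147))
cv2.imwrite('pics/side2.png',cv2.resize(env.read_camera('side')[150:330,200:400,::-1],None,fx=3.3,fy=3.3,interpolation=2))"
```

```text
[0.52822833 0.10567746 0.14626564] [-0.53262978 -0.45974842  0.24245839] [-0.04769892 -0.02855359  0.01197625]
0 (array([ 0.1, -1.8, -0.7]), np.float64(0.0), array([0.5267, 0.1066, 0.147 ]))
0.1 (array([-1. , 10.8, -0.7]), np.float64(-5.7), array([0.5374, 0.1   , 0.147 ]))
0.2 (array([-0.8, 23.4, -0.7]), np.float64(-11.4), array([0.5488, 0.0946, 0.147 ]))
0.3 (array([ 0.7, 35.9, -0.7]), np.float64(-17.1), array([0.5607, 0.0903, 0.147 ]))
0.38 (array([ 2.7, 45.8, -0.7]), np.float64(-21.7), array([0.5704, 0.0878, 0.147 ]))
```

View pics/side2.png

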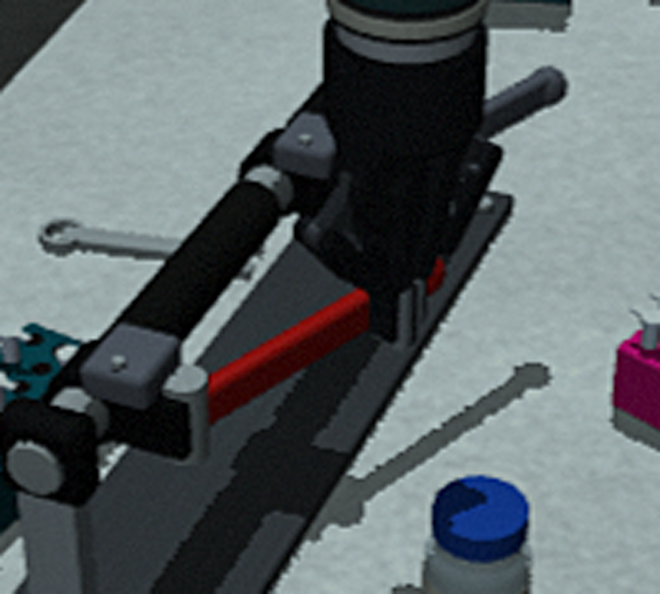

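The side view shows the finger tips at the blade's outer face, close to touching, and the ball (440,275) beyond them. I'll creep in to find contact.

play_rows([
  [255, 0, 0.002, 0, 0],
  [255, 0, 0.003, 0, 0],
  [255, 0, 0.003, 0, 0],
])

```text
clock: 3.18
tool_pos: [0.5306, 0.1044, 0.1462]
ee_rot: [-0.0, 0.85, 0.527, -0.0]
wrist_force: [-1.9, 0.3, 0.1]
grip_width: -0.0002
```

play_rows([
  [255, 0, 0.002, 0, 0],
  [255, 0, 0.003, 0, 0],
  [255, 0, 0.003, 0, 0],
])

```text
clock: 3.43
tool_pos: [0.5335, 0.1029, 0.1462]
ee_rot: [-0.0, 0.85, 0.527, -0.0]
wrist_force: [-2.8, 0.0, 1.0]
grip_width: 0.0004
```

play_rows([
  [255, 0, 0.002, 0, 0],
  [255, 0, 0.003, 0, 0],
  [255, 0, 0.003, 0, 0],
])

```text
clock: 3.68
tool_pos: [0.5363, 0.1015, 0.1462]
ee_rot: [-0.0, 0.85, 0.527, -0.0]
wrist_force: [-2.9, -0.3, 0.9]
grip_width: 0.0003
```

Contact came at about x = 0.530, 2–3 mm beyond my model, with roughly 2 N to start the lever, as described. I'll press on, turning with the blade.

play_rows([
  [255, -0.001, 0.003, 0, -3],
  [255, -0.001, 0.006, 0, -6],
  [255, -0.001, 0.009, 0, -8],
  [255, -0.001, 0.012, 0, -10],
  [255, 0, 0.016, 0, -12],
  [255, 0, 0.02, 0, -14],
  [255, 0.001, 0.024, 0, -16],
  [255, 0.001, 0.027, 0, -18],
  [255, 0.002, 0.03, 0, -20],
  [255, 0.002, 0.032, 0, -21.7],
])

```text
clock: 4.52
tool_pos: [0.5653, 0.0883, 0.1461]
ee_rot: [-0.0, 0.735, 0.678, -0.001]
wrist_force: [-4.9, -1.2, 0.6]
grip_width: 0.0002
```

```bash
python3 -c "
from h import *
s=env.read_state();print(s['tool_pos'],s['wrist_force'],s['ft_torque'])
print(shift(.38,0,z=.147))
cv2.imwrite('pics/side3.png',cv2.resize(env.read_camera('side')[150:330,200:400,::-1],None,fx=3.3,fy=3.3,interpolation=2))"
```

```text
[0.5652798  0.0883398  0.14612656] [-4.89130005 -1.17622706  0.61043832] [-0.22500047  0.75643262 -0.09662387]
(array([-0.1,  5.2, -0.9]), np.float64(0.0), array([0.5704, 0.0878, 0.147 ]))
```

View pics/side3.png

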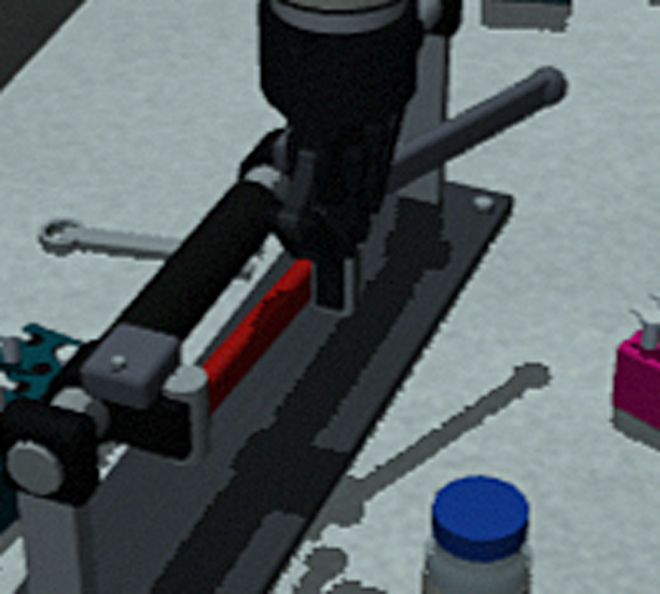

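The blade is now nearly parallel to the bar, held by the finger sides, and the grey lever hasn't moved. I'll go on in small steps until the stop.

play_rows([
  [255, 0, 0.002, 0, 0],
  [255, 0, 0.004, 0, 0],
  [255, 0, 0.004, 0, 0],
])

```text
clock: 4.82
tool_pos: [0.5693, 0.0877, 0.1461]
ee_rot: [0.0, 0.736, 0.677, -0.001]
wrist_force: [-4.3, -2.7, 1.3]
grip_width: -0.0001
```

play_rows([
  [255, 0, 0.001, 0, 0],
  [255, 0, 0.002, 0, 0],
  [255, 0, 0.002, 0, 0],
])

```text
clock: 5.07
tool_pos: [0.5711, 0.0875, 0.1461]
ee_rot: [0.0, 0.736, 0.677, -0.002]
wrist_force: [-4.9, -3.6, 1.5]
grip_width: -0.0
```

play_rows([
  [255, 0, 0.001, 0, 0],
  [255, 0, 0.001, 0, 0],
])

```text
clock: 5.23
tool_pos: [0.572, 0.0873, 0.1461]
ee_rot: [0.0, 0.736, 0.677, -0.002]
wrist_force: [-4.5, -3.1, 2.1]
grip_width: -0.0
```

play_rows([
  [255, 0, 0.001, 0, 0],
  [255, 0, 0.001, 0, 0],
])

```text
clock: 5.4
tool_pos: [0.5726, 0.0873, 0.1461]
ee_rot: [-0.0, 0.736, 0.677, -0.002]
wrist_force: [-5.9, -3.0, 2.4]
grip_width: 0.0
```

play_rows([
  [255, 0, 0.001, 0, 0],
  [255, 0, 0.001, 0, 0],
])

```text
clock: 5.57
tool_pos: [0.5728, 0.0873, 0.1461]
ee_rot: [-0.001, 0.736, 0.677, -0.003]
wrist_force: [-9.0, -3.2, 3.3]
grip_width: -0.0002
```

play_rows([
  [255, 0, 0.001, 0, 0],
  [255, 0, 0.001, 0, 0],
])

```text
clock: 5.73
tool_pos: [0.5729, 0.0872, 0.1461]
ee_rot: [-0.002, 0.736, 0.677, -0.004]
wrist_force: [-11.1, -2.8, 4.7]
grip_width: 0.0001
```

It is stopped at x ≈ 0.573: position no longer advances and the force climbs. One small extra step to be firm, then I'll check with pictures.

play_rows([
  [255, 0, 0.001, 0, 0],
  [255, 0, 0.001, 0, 0],
  [255, 0, 0.001, 0, 0],
  [255, 0, 0.001, 0, 0],
])

```text
clock: 6.07
tool_pos: [0.5731, 0.0872, 0.1461]
ee_rot: [-0.002, 0.736, 0.677, -0.004]
wrist_force: [-13.4, -3.9, 5.2]
grip_width: 0.0
```

```bash
python3 -c "
from h import *
s=env.read_state();print(s['tool_pos'],s['wrist_force'],s['ft_torque'])
a=env.read_camera('top');b=env.read_camera('side');cv2.imwrite('pics/top4.png',a[:,:,::-1]);cv2.imwrite('pics/side4.png',b[:,:,::-1])
for nm,im in(('top',a),('side',b)):
  m,l,st=redmask(im);print(nm,[x.tolist() for x in st[1:] if x[4]>15])
print(proj('top',[*(hinge+.163*np.array([-.086,-.996])),.16]),proj('side',[*(hinge+.163*np.array([-.086,-.996])),.16]))
cv2.imwrite('pics/c4.png',cv2.resize(np.hstack([a[140:320,160:460,::-1],b[130:310,200:400,::-1]]),None,fx=1.6,fy=1.6,interpolation=2))"
```

```text
[0.57307215 0.08722069 0.14609459] [-13.44213623  -3.92009248   5.24891024] [-0.49153631  2.06395303 -0.06774924]
top [[222, 199, 9, 7, 52]]
side [[277, 227, 13, 13, 63], [261, 246, 12, 20, 87]]
[302.87779286 214.61944904] [298.36912197 221.53916472]
```

View pics/c4.png

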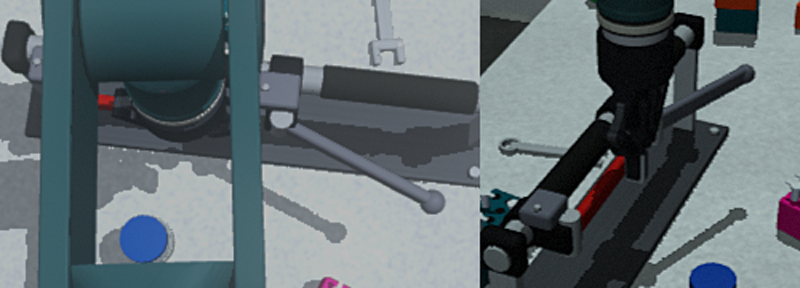

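The pictures show the blade alongside the bar with a gap still visible and the grey lever at rest. The contact height, from moment over force, is 0.154 m both before and at the stop, so it is the lever that is stopping and not the knuckles. Next I'll release it fully.

play_rows([
  [255, 0, -0.006, 0, 0],
  [255, 0.002, -0.012, 0, 2],
  [255, 0.004, -0.018, 0, 5],
  [255, 0.006, -0.024, 0, 8],
  [255, 0.008, -0.03, 0, 11],
  [255, 0.011, -0.037, 0, 14],
  [255, 0.014, -0.044, 0, 17],
  [255, 0.017, -0.052, 0, 20],
  [255, 0.02, -0.06, 0, 21.7],
  [255, 0.022, -0.067, 0, 21.7],
])

```text
clock: 7.0
tool_pos: [0.5123, 0.1161, 0.1465]
ee_rot: [0.0, 0.85, 0.527, 0.001]
wrist_force: [0.3, 0.0, 1.4]
grip_width: -0.0
```

play_rows([
  [255, 0, -0.005, 0, 0],
  [255, 0, -0.005, 0, 0],
  [255, 0, -0.005, 0, 0],
  [255, 0, -0.005, 0, 0],
])

```text
clock: 7.33
tool_pos: [0.5078, 0.1179, 0.1465]
ee_rot: [0.0, 0.85, 0.527, 0.0]
wrist_force: [-0.4, -0.4, -0.2]
grip_width: -0.0001
```

```bash
python3 -c "
from h import *
s=env.read_state();print(s['tool_pos'],s['wrist_force'],shift(0,0,z=.147),shift(.38,0,z=.147))
a=env.read_camera('top');b=env.read_camera('side');cv2.imwrite('pics/top5.png',a[:,:,::-1]);cv2.imwrite('pics/side5.png',b[:,:,::-1])
for nm,im in(('top',a),('side',b)):
  m,l,st=redmask(im);print(nm,[x.tolist() for x in st[1:] if x[4]>15])
cv2.imwrite('pics/c5.png',cv2.resize(np.hstack([a[140:320,160:460,::-1],b[130:310,200:400,::-1]]),None,fx=1.6,fy=1.6,interpolation=2))"
```

```text
[0.50777901 0.117854   0.1464548 ] [-0.41360074 -0.44242177 -0.2243133 ] (array([-1.7, 21.9, -0.5]), np.float64(0.1), array([0.5267, 0.1066, 0.147 ])) (array([ 0.9, 69.5, -0.5]), np.float64(-21.7), array([0.5704, 0.0878, 0.147 ]))
top [[290, 244, 8, 12, 67]]
side [[263, 237, 49, 33, 306]]
```

View pics/c5.png

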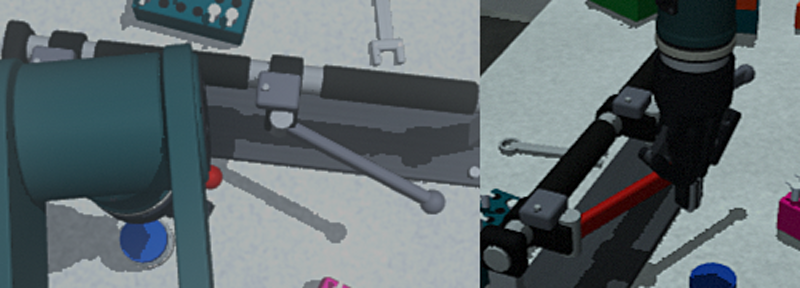

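```bash
python3 -c "
from h import *
for n in ('top0','top1','top5','side0','side1','side5'):
  im=cv2.imread(f'pics/{n}.png')[:,:,::-1].astype(int)
  m=(im[...,0]>60)&(im[...,0]>2.2*im[...,1])&(im[...,0]>2.2*im[...,2])
  m[:190]=0;m[270:]=0
  if n[0]=='t': m[:,:288]=0; m[:,330:]=0
  else: m[:,:255]=0;m[:,300:]=0
  y,x=np.nonzero(m);print(n,x.min(),x.max(),y.min(),y.max(),len(x),x.mean(),y.mean())
a=cv2.imread('pics/top0.png').astype(int);b=cv2.imread('pics/top5.png').astype(int)
print('grey diff',abs(a-b)[195:280,335:450].max(), 'teal/wrench',abs(a-b)[100:190,380:420].max())
"
```

```text
top0 288 297 244 256 116 292.1551724137931 249.89655172413794
top1 288 297 244 256 118 292.1101694915254 250.0
top5 289 297 244 256 83 293.3975903614458 250.57831325301206
side0 263 299 243 269 227 280.83700440528634 255.90748898678413
side1 263 299 243 269 242 280.85537190082647 256.099173553719
side5 263 299 243 269 241 280.86721991701245 256.07883817427387
grey diff 21 teal/wrench 20
```

The ball (columns to 297, rows 244–256) and the blade sit exactly as before the first press, so the lever is fully back out. The grey lever is unchanged too. Now the second press.

play_rows([
  [255, -0.001, 0.012, 0, 0],
  [255, -0.002, 0.02, 0, 0],
  [255, -0.002, 0.025, 0, 0],
  [255, -0.002, 0.03, 0, -3],
  [255, -0.002, 0.036, 0, -6.5],
  [255, -0.002, 0.042, 0, -10],
  [255, -0.002, 0.048, 0, -13],
  [255, -0.001, 0.054, 0, -16],
  [255, 0, 0.06, 0, -19],
  [255, 0.001, 0.065, 0, -21.7],
])

```text
clock: 8.27
tool_pos: [0.5652, 0.0883, 0.1458]
ee_rot: [-0.001, 0.735, 0.678, -0.002]
wrist_force: [-4.6, -2.9, 2.4]
grip_width: 0.0
```

play_rows([
  [255, 0, 0.002, 0, 0],
  [255, 0, 0.004, 0, 0],
  [255, 0, 0.006, 0, 0],
  [255, 0, 0.006, 0, 0],
])

```text
clock: 8.6
tool_pos: [0.5711, 0.0877, 0.1458]
ee_rot: [-0.001, 0.736, 0.677, -0.003]
wrist_force: [-5.0, -3.5, 2.6]
grip_width: -0.0002
```

play_rows([
  [255, 0, 0.001, 0, 0],
  [255, 0, 0.002, 0, 0],
  [255, 0, 0.003, 0, 0],
  [255, 0, 0.003, 0, 0],
])

```text
clock: 8.93
tool_pos: [0.5727, 0.0875, 0.1457]
ee_rot: [-0.002, 0.736, 0.677, -0.004]
wrist_force: [-7.8, -2.9, 3.5]
grip_width: 0.0003
```

play_rows([
  [255, 0, 0.001, 0, 0],
  [255, 0, 0.002, 0, 0],
  [255, 0, 0.002, 0, 0],
  [255, 0, 0.002, 0, 0],
])

```text
clock: 9.27
tool_pos: [0.573, 0.0875, 0.1457]
ee_rot: [-0.003, 0.736, 0.677, -0.005]
wrist_force: [-12.2, -2.5, 4.8]
grip_width: -0.0004
```

play_rows([
  [255, 0, 0.001, 0, 0],
  [255, 0, 0.001, 0, 0],
  [255, 0, 0.001, 0, 0],
  [255, 0, 0.001, 0, 0],
  [255, 0, 0.001, 0, 0],
  [255, 0, 0.001, 0, 0],
])

```text
clock: 9.77
tool_pos: [0.5731, 0.0875, 0.1457]
ee_rot: [-0.004, 0.736, 0.677, -0.006]
wrist_force: [-14.5, -3.3, 6.1]
grip_width: -0.0002
```

```bash
python3 -c "
from h import *
s=env.read_state();print(s['tool_pos'],s['wrist_force'],s['ft_torque'])
a=env.read_camera('top');b=env.read_camera('side')
for nm,im in(('top',a),('side',b)):
  m,l,st=redmask(im);print(nm,[x.tolist() for x in st[1:] if x[4]>15])
o=cv2.imread('pics/side4.png')[:,:,::-1]
print('vs first press side',abs(o.astype(int)-b)[215:275,255:300].max())
cv2.imwrite('pics/c6.png',cv2.resize(np.hstack([a[140:320,160:460,::-1],b[130:310,200:400,::-1]]),None,fx=1.6,fy=1.6,interpolation=2))
s=env.read_state();print(s['tool_pos'],s['wrist_force'])"
```

```text
[0.57312675 0.08748682 0.14572534] [-14.45921655  -3.28056847   6.10647594] [-0.51525736  2.28925195  0.02331987]
top [[221, 199, 10, 7, 44]]
side [[278, 227, 12, 11, 56], [261, 247, 11, 19, 77]]
vs first press side 84
[0.57313643 0.08747557 0.14574197] [-15.92176393  -2.39808487   6.77027072]
```

View pics/c6.png

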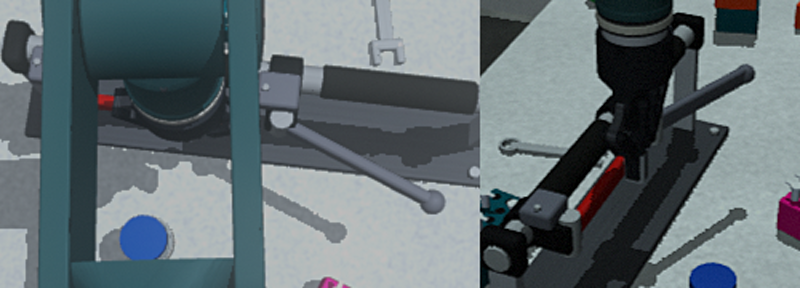

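The lever is held at its stop again, at the same position as the first press with about 15 N. The grey lever, jar and racks look unmoved.

```bash
python3 -c "
from cell import env
print(env.close_job())"
```

```text
the job is handed in; nothing more can be done
None
```

I pressed the red lever to its stop with the outer sides of the shut fingers, let it spring fully back out, then pressed it to the stop again. I handed the job in at about 10 s while still holding it there.

**Last checks**
- **Both presses:** they ended at the same place, TCP x = 0.573 m. By then the position had stopped advancing and the force was climbing, to about 14 N on the first press and 15–16 N on the second (it was still rising slightly at the last reading).
- **Stop short of the bar:** the side view shows a gap between the blade and the bar. I did not measure it. The contact height stayed the same on the first press, so it was the lever reaching its stop and not the gripper hitting the bar.
- **Spring-back:** with the fingers clear and the force near zero, the ball and blade were at the same pixels as at the start.
- **Left alone:** a picture comparison between the presses showed no movement of the grey lever or the wrench. The jar and racks look unmoved where I could see them; the arm partly blocks the top view.

**What did not go to plan**
- My first motion row had a units slip (−20 instead of −0.02 m). The step limit clipped it to about 38 mm in free air and nothing was touched.
- Contact came 2–3 mm beyond my measured model, so I found the blade by force.
- The raw side-view comparison between the two presses differed by up to 84 grey levels at some pixels. The visible red patches agreed to 1–2 pixels, so I took that as edge and shadow noise.

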